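# Seat a stencil frame on the two register pins of a print jig

## Task

Pick up the aluminium stencil frame by its wooden handle and put it on the print jig so that both brass register pins stand up through its two end holes and it lies fully home, flat on the jig's bed; then let go. The pin bar has been slid along its groove by an unknown amount, so feel for the pins gently: never press or drop the frame hard on the jig. Leave the ink jar, the spray can and the brush jar where they stand.

Things in the scene. Friction and masses are not known exactly. Their poses are not given: they have to be found in the camera images.
- handle_mid (a point): Centre of the handle of the loose, level stencil frame (0.34 to 0.53 kg, starts flat on the table); axes are the frame's. Frame: aluminium, 120 mm along x, 232 along y, 10 thick; this point is over its middle, 35 mm above its underside. Handle: upright wooden bar, 16 mm thick along x, 90 long along y, from 10 to 55 mm above the underside; grip it from above, closing along x.
- hole_round (a point): Centre of the top edge of the frame's round through hole: 13 mm diameter, 85 mm to +y of the frame's middle, 10 mm deep (25 mm below handle_mid). The solid end bar around each hole is 62 mm wide along y.
- hole_slot (a point): Centre of the top edge of the frame's slotted through hole: 13 mm along x, 15.5 mm along y, 85 mm to -y of the frame's middle, 10 mm deep. The frame may go on the jig either way round.
- jig: Wooden register jig fixed to the table, 160 mm along x, 262 along y; origin at the centre of its underside, z up. Flat bed 16 mm above the origin, with a 26 mm wide groove along y at x = 0 that holds the pin bar, below bed level. Seated, the frame lies flat on the bed, handle_mid 51 mm above this origin. Pressing frame on jig or pins with over 40 N is a fault.
- bed_mid (a point): Middle of the jig's bed, at bed height. Two upright brass pins, 10 mm diameter (tips chamfered to 9 mm), stand 170 mm apart exactly on the jig's x = 0 line. The dark steel bar that carries them is clamped with its middle anywhere from 4 to 30 mm to the jig's +y of this point: not measured, to be seen or felt. It stays put under ordinary forces.
- bar_range (a point): 16 mm above bed_mid: the height of the pin tips. Each pin is sprung: pushed down it starts to give at 2.4 N, resists 0.6 N more per mm, and meets a hard stop after 6 mm; freed, it springs up. A frame resting on the pins and not in the holes has its underside about here. Seated, the pins stand 6 mm out of the frame's top.
- ink_mid (a point): Bystander: ink jar with black cap and orange label, loose, 56 mm diameter, 75 mm tall; point 37 mm up on its axis.
- can_mid (a point): Bystander: red spray can, loose, 64 mm diameter, 170 mm tall; point 85 mm up on its axis.
- jar_mid (a point): Bystander: glass jar, loose, 72 mm diameter, 90 mm tall, with brushes standing in it up to 185 mm; point 45 mm up on its axis.

How it is judged:
On the way:
1. the frame is lifted clear of the table and the pins, roughly level (height (world z) of handle_mid above 0.075 m and angle between handle_mid's own z axis and vertical below 0.3 rad), for 0.1 s.
At the end, for the whole second after the job is handed in: The frame lies flat on the bed, both pins through its holes: handle_mid 48.5 to 53.2 mm above the jig origin, tilt under 0.025 rad, y axes within 0.06 rad, within 6 mm in jig x and 0 to 34 mm to jig +y of the jig middle; ink jar, can and brush jar within 25 mm of their starts (z of handle_mid in the frame of jig between 0.0485 and 0.0532 m and x of handle_mid in the frame of jig between -0.006 and 0.006 m and y of handle_mid in the frame of jig between 0 and 0.034 m and angle between handle_mid's own z axis and vertical below 0.025 rad and angle between the y axis of handle_mid and the y axis of jig, either way round below 0.06 rad and distance of each of ink_mid, can_mid, jar_mid from where it was at the start of the episode below 0.025 m); the robot touches nothing.
It fails at once if the frame is pressed or dropped on the jig with more than 40 N (contact force between frame and jig above 40 N).
It fails at once if the ink jar is shifted by more than 25 mm or tipped over (distance of ink_mid from where it was at the start of the episode above 0.025 m or angle between ink_mid's own z axis and vertical above 0.4 rad).
It fails at once if the spray can is shifted by more than 25 mm or tipped over (distance of can_mid from where it was at the start of the episode above 0.025 m or angle between can_mid's own z axis and vertical above 0.4 rad).
It fails at once if the brush jar is shifted by more than 25 mm or tipped over (distance of jar_mid from where it was at the start of the episode above 0.025 m or angle between jar_mid's own z axis and vertical above 0.4 rad).
It also fails if it takes over 54 s, if anything falls off the work surface, if the arm or the gripper's body presses on something with over 40 N, if the wrist force passes 120 N, or if a joint passes its speed limit or range.

## Robot

A 6-joint arm with a two-finger parallel gripper is mounted at the origin on the work surface. World frame = base frame: x ahead of the robot, y to its left, z up, the work surface at z = 0. Lengths are in m, angles in rad, forces in N, time in s.
With the tool pointing down it reaches from about 0.35 to 0.975 m from the base axis. Payload 4.9 kg.
Tool frame: the origin (TCP) lies at the very end of the fingers, on their centre line; the grasp point (between the pads) lies 19 mm behind it; x points along the fingers, y is the direction in which the jaws open and shut, and the axes are right-handed (so a half turn about x gives the same grasp; the last joint's range is limited). The gripper opens to 85 mm and grips with 20 to 120 N. Pads are 22 mm wide; open, the fingers measure 114 mm over their backs; the gripper's body (76 mm by 85 mm) begins 54 mm behind the grasp point. The pads swing forward as they close: fully open they stand 13 mm farther back than shut.
Start: joints at [-1.281, 0.053, 1.613, -0, 1.476, -0.119], TCP at [0.248, -0.573, 0.231] pointing down, gripper open.
Joint ranges: [-3.01, 3.01], [-1.01, 2.22], [0.06, 2.58], [-1.02, 4.17], [0.09, 2.62], [-3.14, 3.14]. Speed limits (rad/s): [2.57, 2.57, 3.14, 3.14, 3.14, 3.14].

## Interface

Orientations are given as a rotation vector (axis times angle).
In Python, from station import ctrl, get_image, calibration, finish_job, search_frame, cut_out, mark_of gives the robot as it stands. The module is installed in compiled form; this text tells all that it offers.
- The arm moves only by the tool arm_command, never from a script. Its argument "plan" is a list that holds one entry, the list of rows, each a list of 7 numbers: the shift along the tool's x, y, z in m, then the turn, a rotation vector about the tool's x, y, z in degrees, then the finger opening in m, from 0 to 0.0854. A call has 1 to 20 rows; each row shifts and turns the pose as measured when the row begins, along the tool's axes as they then stand; what a row does not reach is not made up. A row lasts 1/12 s, in which the tool goes at most 41.7 mm and 7.16 degrees, less where a joint would pass 70% of its speed; a pose out of reach is approached as far as the arm can. A call with a gripper value outside its range is refused whole. The fingers move at their own pace and stop on an object; "squeeze" is the grip in N (left out, the last holds). Time passes only in rows, so rows that do not move let the fingers close. It gives the time, the measured TCP pose, the force and the opening at its end, in the units of the state.
- ctrl.get_obs(): the state, without advancing time (a new reading comes with each control period).
- get_image(name): name is "side" or "top" or "wrist"; returns the picture (384x512x3 uint8, red, green, blue); there is no depth.
- calibration(name): a dict with "fx", "fy", "cx", "cy" (pixels), "cam_to_world" (4x4, takes a point from camera to world coordinates); the wrist camera has in their place "hand_eye" (4x4, takes a point from camera to tool coordinates, whose origin is the TCP and whose axes are the tool frame's). Camera axes: x right, y down, z forward; pixel columns grow to the right and rows downward; lengths in m; the calibration is good to about 2 mm. The wrist camera is an equidistant fisheye: a pixel r from the principal point sees the ray r / f radians off the axis. A picture is of the moment at which its call begins: read the wrist's pose just before it. calibration takes no time and is no camera call.
- finish_job(): hands the job in, once; it reports no verdict.
Trained networks look in the newest picture that a camera, given by its name, has taken for a name from the list of things; names that differ only in an ending like _2 or _b are one class to them, and where a whole thing is asked for, a point or a joint stands for the part that bears it (a point fixed in the world has none). Each returns a list of dicts, best first, with "conf" (0 to 1); they miss things now and then, are a little off and sometimes report something else, mostly with a low value. They report only what shows in the picture. A call takes as long as a camera call.
- search_frame(camera, thing): "at" ([x, y, z] in m, in the coordinates of the camera as it stood for that picture, good to about 4 mm: the middle of the surface that is visible of it).
- cut_out(camera, thing): "mask" (384x512 bool, what is visible of it).
- mark_of(camera, thing): "at" ([x, y, z] in m, in the coordinates of the camera as it stood for that picture, good to about 4 mm: a listed point, or the origin of a listed thing).
The state is a dict: "t": time; "q": joint angles; "dq": joint speeds; "effort": joint torques, N m; "tool_pos": TCP position; "tool_rot": TCP orientation; "contact_force": force on the tool from outside, world axes, zero at the start; "wrist_torque": the same for the moment, N m; "opening": finger opening in m.
Only numpy, scipy, OpenCV 4.12 (cv2) and the standard library are available. Lean on these libraries where they do the work, as an engineer would, in place of code of your own. Each camera call takes 0.05 s, during which the arm holds its last target. There are 200 camera calls.

## Working session

There is one attempt and no reset: what is moved stays moved. The work goes in short steps, Python scripts to look and compute and a tool call to move; the robot and the scene stay as the last step left them, time stands still between calls to the robot, and variables do not carry over. Pictures are saved under pics/ and viewed, about 8 in all and at most 12, crops included, and the job is handed in when it is done.

Besides the shell and the picture viewer there is one more tool, called after "Request:" as name(argument=value, ...) on one line, values as JSON. arm_command: Moves the arm, as the interface text tells. Its arguments: {"type":"object","properties":{"plan":{"type":"array","items":{"type":"array","items":{"type":"array","items":{"type":"number"}}}},"squeeze":{"type":"number"}},"required":["plan"]}

```bash
mkdir -p pics
cat > h.py <<'E'
import numpy as np, cv2
from scipy.spatial.transform import Rotation as R
from station import ctrl,get_image,calibration,finish_job,search_frame,cut_out,mark_of
def T_tool():
    o=ctrl.get_obs(); T=np.eye(4); T[:3,:3]=R.from_rotvec(o['tool_rot']).as_matrix(); T[:3,3]=o['tool_pos']; return T
def c2w(n,T=None):
    c=calibration(n)
    return np.array(c['cam_to_world']) if n!='wrist' else (T_tool() if T is None else T)@np.array(c['hand_eye'])
def save(n,f):
    im=get_image(n); cv2.imwrite('pics/'+f,im[:,:,::-1]); return im
def marks(n,things,f=mark_of,k=2):
    M=c2w(n)
    for t in things:
        for d in f(n,t)[:k]: print(n,t,round(d['conf'],2),np.round((M@np.r_[d['at'],1])[:3],4))
def ray(n,u,v,T=None):
    c=calibration(n);M=c2w(n,T);x=(u-c['cx'])/c['fx'];y=(v-c['cy'])/c['fy']
    if n=='wrist':
        r=np.hypot(x,y);d=np.array([x/r*np.sin(r),y/r*np.sin(r),np.cos(r)])
    else: d=np.array([x,y,1.])
    return M[:3,3],M[:3,:3]@d
def onz(n,u,v,z,T=None):
    o,d=ray(n,u,v,T);return o+d*(z-o[2])/d[2]
def pix(n,p,T=None):
    c=calibration(n);q=np.linalg.inv(c2w(n,T))@np.r_[p,1];q=q[:3]
    if n=='wrist':
        a=np.arctan2(np.hypot(q[0],q[1]),q[2]);s=a/np.hypot(q[0],q[1])
    else: s=1/q[2]
    return np.array([c['cx']+c['fx']*q[0]*s,c['cy']+c['fy']*q[1]*s])
E
python3 - <<'E'
from h import *
o=ctrl.get_obs();print(o)
a=save('side','s0.png');
things=['handle_mid','hole_round','hole_slot','jig','bed_mid','bar_range','ink_mid','can_mid','jar_mid']
marks('side',things)
b=save('top','t0.png');marks('top',things)
cv2.imwrite('pics/a.png',cv2.resize(np.vstack([a,b]),(600*512//768*1,600))[:,:,::-1])
print(T_tool())
for n in('side','top'):print(calibration(n))
print(calibration('wrist'))
E
```

```text
{'t': 0.0, 'q': array([-1.28100508e+00,  5.33474284e-02,  1.61426689e+00,  4.72555366e-05,
        1.47603504e+00, -1.19011871e-01]), 'dq': array([-5.36519346e-04,  2.06034538e-03,  6.05584628e-04,  1.69093044e-03,
        7.48726758e-05, -3.06902012e-04]), 'effort': array([-1.39330554e-03, -3.93690240e+01, -3.70173025e+01, -1.85120784e-04,
        7.13565300e-03,  4.01274235e-06]), 'tool_pos': array([ 0.24827205, -0.57289794,  0.23008508]), 'tool_rot': array([ 1.9971083 ,  0.41611018, -1.99737048]), 'contact_force': array([ 0.03520621, -0.3557152 , -1.0454297 ]), 'wrist_torque': array([0.05147035, 0.00097881, 0.00850178]), 'opening': 0.08535658781515364}
side handle_mid 0.77 [0.4954 0.2324 0.0384]
side hole_round 0.68 [0.4739 0.3207 0.011 ]
side hole_slot 0.73 [0.4965 0.2302 0.0353]
side jig 0.74 [ 5.121e-01 -2.714e-01  4.000e-04]
side bed_mid 0.76 [ 0.5142 -0.2685  0.019 ]
side bed_mid 0.46 [0.5111 0.1505 0.0098]
side bar_range 0.63 [ 0.5126 -0.268   0.0337]
side ink_mid 0.62 [ 0.5166 -0.2723  0.0049]
side ink_mid 0.55 [0.6472 0.     0.0401]
side can_mid 0.82 [0.7609 0.1112 0.0889]
[... 1145 characters left out ...]
rray([[ 0.01505435, -0.98626848,  0.16446232,  0.41682917],
       [-0.99966747, -0.01829001, -0.0181775 ,  0.01764565],
       [ 0.02093591, -0.16413398, -0.98621586,  1.11446441],
       [ 0.        ,  0.        ,  0.        ,  1.        ]])}
{'fx': 297.3186396354542, 'fy': 297.3186396354542, 'cx': 256.7171824664803, 'cy': 189.27871520600908, 'hand_eye': array([[ 1.17194247e-03, -2.69823537e-01,  9.62909074e-01,
        -1.42654898e-01],
       [ 9.99998984e-01, -4.65512221e-04, -1.34752851e-03,
         1.11277899e-03],
       [ 8.11840850e-04,  9.62909675e-01,  2.69822717e-01,
        -6.80694935e-02],
       [ 0.00000000e+00,  0.00000000e+00,  0.00000000e+00,
         1.00000000e+00]])}
```

View pics/t0.png

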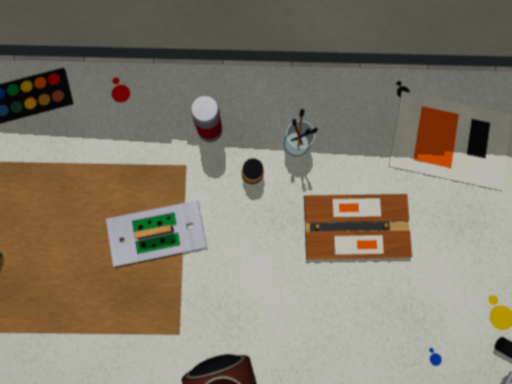

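View pics/s0.png

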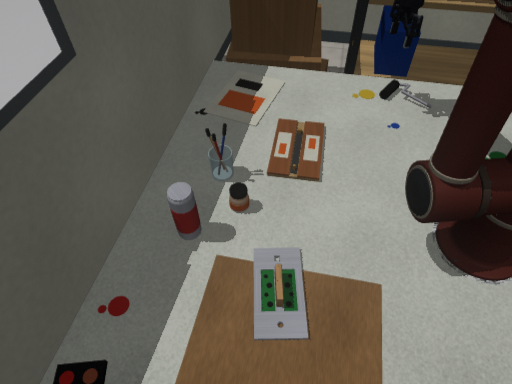

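```bash
cat >> h.py <<'E'
def rows(x,y,z,psi,op,n=None):
    """rows from current pose to target, tool down, psi deg = direction of tool y"""
    T=T_tool();p=T[:3,3];s=np.degrees(np.arctan2(T[1,1],T[0,1]))
    d=np.array([x,y,z])-p;a=psi-s
    n=n or int(max(np.ceil(np.linalg.norm(d)/.040),np.ceil(abs(a)/7),1))
    out=[]
    for i in range(n):
        q=np.radians(s+a*i/n);t=np.array([-d[2],d[0]*np.cos(q)+d[1]*np.sin(q),d[0]*np.sin(q)-d[1]*np.cos(q)])/n
        out.append([round(float(v),4) for v in t]+[round(float(-a/n),2),0,0,op])
    print('n',n,'psi now',round(s,2),'p',np.round(p,4));print(str(out).replace(' ',''))
E
python3 -c "
from h import *
rows(0.513,-0.268,0.25,0,0.085)"
```

```text
n 11 psi now -66.58 p [ 0.2484 -0.5735  0.2313]
[[-0.0017,-0.0159,-0.0331,-6.05,0,0,0.085],[-0.0017,-0.0123,-0.0346,-6.05,0,0,0.085],[-0.0017,-0.0086,-0.0357,-6.05,0,0,0.085],[-0.0017,-0.0048,-0.0364,-6.05,0,0,0.085],[-0.0017,-0.0009,-0.0367,-6.05,0,0,0.085],[-0.0017,0.0029,-0.0366,-6.05,0,0,0.085],[-0.0017,0.0068,-0.0361,-6.05,0,0,0.085],[-0.0017,0.0105,-0.0352,-6.05,0,0,0.085],[-0.0017,0.0142,-0.0339,-6.05,0,0,0.085],[-0.0017,0.0177,-0.0322,-6.05,0,0,0.085],[-0.0017,0.021,-0.0302,-6.05,0,0,0.085]]
```

Request:
arm_command(plan=[[[-0.002,-0.016,-0.033,-6,0,0,0.085],[-0.002,-0.012,-0.035,-6,0,0,0.085],[-0.002,-0.009,-0.036,-6,0,0,0.085],[-0.002,-0.005,-0.036,-6,0,0,0.085],[-0.002,-0.001,-0.037,-6,0,0,0.085],[-0.002,0.003,-0.037,-6,0,0,0.085],[-0.002,0.007,-0.036,-6,0,0,0.085],[-0.002,0.01,-0.035,-6,0,0,0.085],[-0.002,0.014,-0.034,-6,0,0,0.085],[-0.002,0.018,-0.032,-6,0,0,0.085],[-0.002,0.021,-0.03,-6,0,0,0.085],[0,0,0,0,0,0,0.085],[0,0,0,0,0,0,0.085]]])

```text
t: 2.08
tool_pos: [0.5183, -0.2502, 0.2547]
tool_rot: [1.177, 1.225, -1.176]
contact_force: [0.3, 0.4, -0.5]
opening: 0.0856
```

Run:
```python
from h import *
save('wrist','w1.png');print(T_tool().round(4))
marks('wrist',['jig','bed_mid','bar_range'])
for t in ['jig']:
  for cam in ('wrist','top'):
    if cam=='top': get_image('top')
    m=cut_out(cam,t)
    if m:
        m=m[0]['mask'].astype(np.uint8);c=max(cv2.findContours(m,0,1)[0],key=cv2.contourArea);b=cv2.boxPoints(cv2.minAreaRect(c));print(cam,b.round(1).tolist());print(np.array([onz(cam,*q,.016) for q in b]).round(4))
rows(0.493,0.234,0.25,12.3,0.085)
```

```text
[[ 0.0041  0.9991  0.0425  0.5182]
 [-0.0017  0.0425 -0.9991 -0.2503]
 [-1.      0.004   0.0018  0.2548]
 [ 0.      0.      0.      1.    ]]
wrist jig 0.7 [ 5.214e-01 -2.661e-01 -1.000e-04]
wrist bed_mid 0.85 [ 0.5155 -0.2649  0.0138]
wrist bar_range 0.57 [ 0.5179 -0.2662  0.0372]
wrist [[194.0, 70.0], [320.0, 70.0], [320.0, 261.0], [194.0, 261.0]]
[[ 0.433  -0.1372  0.016 ]
 [ 0.5937 -0.1311  0.016 ]
 [ 0.6169 -0.3992  0.016 ]
 [ 0.4302 -0.4059  0.016 ]]
top [[304.0, 195.0], [384.0, 195.0], [384.0, 260.0], [304.0, 260.0]]
[[ 0.5923 -0.1331  0.016 ]
 [ 0.596  -0.336   0.016 ]
 [ 0.4334 -0.3305  0.016 ]
 [ 0.4304 -0.1324  0.016 ]]
n 13 psi now 2.2 p [ 0.5168 -0.2525  0.2544]
[[0.0003,-0.0004,-0.0375,-0.78,0,0,0.085],[0.0003,0.0001,-0.0375,-0.78,0,0,0.085],[0.0003,0.0006,-0.0375,-0.78,0,0,0.085],[0.0003,0.0011,-0.0375,-0.78,0,0,0.085],[0.0003,0.0016,-0.0374,-0.78,0,0,0.085],[0.0003,0.0021,-0.0374,-0.78,0,0,0.085],[0.0003,0.0027,-0.0374,-0.78,0,0,0.085],[0.0003,0.0032,-0.0373,-0.78,0,0,0.085],[0.0003,0.0037,-0.0373,-0.78,0,0,0.085],[0.0003,0.0042,-0.0372,-0.78,0,0,0.085],[0.0003,0.0047,-0.0372,-0.78,0,0,0.085],[0.0003,0.0052,-0.0371,-0.78,0,0,0.085],[0.0003,0.0057,-0.037,-0.78,0,0,0.085]]
```

View pics/w1.png

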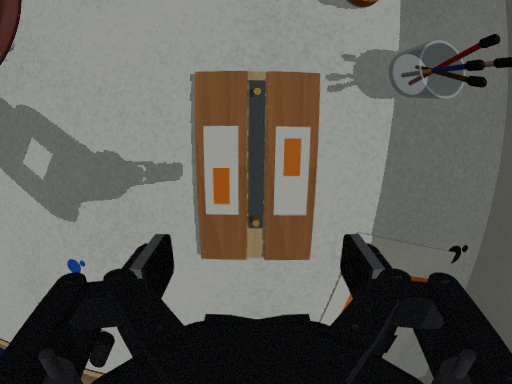

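Run:
```python
from h import *
T=T_tool();a=save('wrist','w2.png');print(T[:3,3],ctrl.get_obs()['dq'].round(3))
for (u0,v0) in((257,91),(255.5,223)):
    p=a[int(v0)-9:int(v0)+10,int(u0)-9:int(u0)+10].astype(int)
    s=(p[:,:,0]-p[:,:,2]); w=(s>40); ys,xs=np.nonzero(w);ww=s[w]
    u=int(u0)-9+(xs*ww).sum()/ww.sum();v=int(v0)-9+(ys*ww).sum()/ww.sum()
    print(len(xs),u,v,onz('wrist',u,v,.030,T).round(4))
for q in ((194,72),(320,72),(311,261),(201,258)): print(onz('wrist',*q,.016,T).round(4))
c=a[60:270,180:335];cv2.imwrite('pics/w2c.png',cv2.resize(c,None,fx=2.8,fy=2.8,interpolation=cv2.INTER_CUBIC)[:,:,::-1])
```

```text
[ 0.51680552 -0.25254093  0.25442813] [ 0.004 -0.001  0.     0.001 -0.002 -0.001]
70 255.80178416013925 89.26261966927763 [ 0.5129 -0.1622  0.03  ]
185 253.56936360108654 224.91821885913853 [ 0.5164 -0.3377  0.03  ]
[ 0.4332 -0.1398  0.016 ]
[ 0.5938 -0.1337  0.016 ]
[ 0.6032 -0.3991  0.016 ]
[ 0.4411 -0.3999  0.016 ]
```

View pics/w2c.png

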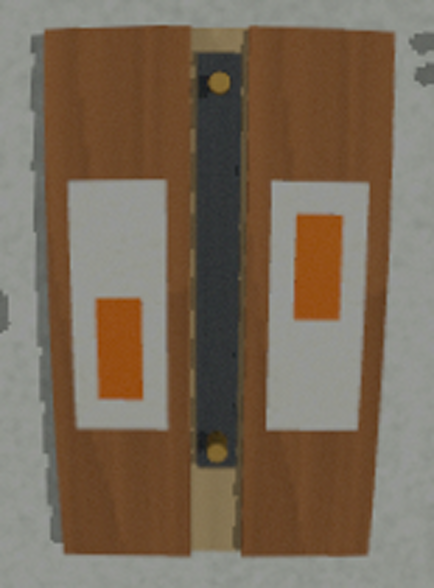

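Request:
arm_command(plan=[[[0,0,-0.0375,-0.8,0,0,0.085],[0,0,-0.0375,-0.8,0,0,0.085],[0,0.001,-0.0375,-0.8,0,0,0.085],[0,0.001,-0.0375,-0.8,0,0,0.085],[0,0.002,-0.0375,-0.8,0,0,0.085],[0,0.002,-0.0375,-0.8,0,0,0.085],[0,0.003,-0.0375,-0.8,0,0,0.085],[0,0.003,-0.0375,-0.8,0,0,0.085],[0,0.004,-0.037,-0.8,0,0,0.085],[0,0.004,-0.037,-0.8,0,0,0.085],[0,0.005,-0.037,-0.8,0,0,0.085],[0,0.005,-0.037,-0.8,0,0,0.085],[0,0.006,-0.037,-0.8,0,0,0.085],[0,0,0,0,0,0,0.085],[0,0,0,0,0,0,0.085],[0,0,0,0,0,0,0.085]]])

```text
t: 3.82
tool_pos: [0.495, 0.2451, 0.2531]
tool_rot: [1.059, 1.291, -1.054]
contact_force: [0.5, -0.6, -0.8]
opening: 0.085
```

Run:
```python
from h import *
T=T_tool();save('wrist','w3.png');print(T.round(4))
marks('wrist',['handle_mid','hole_round','hole_slot'])
marks('top',['handle_mid','hole_round','hole_slot'])
```

```text
[[ 0.0078  0.9793  0.2023  0.495 ]
 [-0.0025  0.2023 -0.9793  0.2451]
 [-1.      0.0071  0.004   0.2531]
 [ 0.      0.      0.      1.    ]]
wrist handle_mid 0.65 [0.4968 0.2347 0.0345]
wrist hole_round 0.8 [0.4775 0.3189 0.0102]
wrist hole_slot 0.55 [0.5111 0.149  0.0078]
top handle_mid 0.81 [0.4896 0.24   0.0288]
top hole_round 0.93 [0.4723 0.3197 0.0108]
top hole_slot 0.95 [0.5119 0.1525 0.0098]
```

View pics/w3.png

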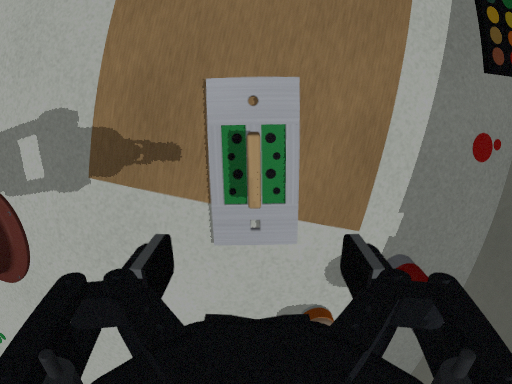

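Run:
```python
from h import *
T=T_tool()
a=onz('wrist',253,100.5,.010,T);b=onz('wrist',255.3,225,.010,T)
c=onz('wrist',254,132,.055,T);d=onz('wrist',254.3,207.5,.055,T)
print(a,b,(a+b)/2,np.linalg.norm(a-b),np.degrees(np.arctan2(-(a-b)[0],(a-b)[1])))
print(c,d,(c+d)/2,np.linalg.norm(c-d),np.degrees(np.arctan2(-(c-d)[0],(c-d)[1])))
T2=T_tool(); # pose at w2
from scipy.spatial.transform import Rotation as R
M=np.eye(4);M[:3,:3]=np.array([[.0041,.9991,.0425],[-.0017,.0425,-.9991],[-1,.004,.0018]])
# psi was 2.2 after settling
q=np.radians(2.2);M[:3,:3]=np.array([[0.004,np.cos(q),np.sin(q)],[-.0017,np.sin(q),-np.cos(q)],[-1,.004,.0018]])
M[:3,3]=[.5168,-.2525,.2544]
P=onz('wrist',258.2,89.3,.032,M);Q=onz('wrist',257.5,221.8,.032,M)
print(P,Q,np.linalg.norm(P-Q),(P+Q)/2,np.degrees(np.arctan2(-(P-Q)[0],(P-Q)[1])))
rows(0.4945,0.235,0.16,12.0,0.085)
```

```text
[0.47688786 0.31864618 0.01      ] [0.51357004 0.15263658 0.01      ] [0.49522895 0.23564138 0.01      ] 0.17001402803181334 12.460103963505468
[0.48562311 0.28247538 0.055     ] [0.50397549 0.19336132 0.055     ] [0.4947993  0.23791835 0.055     ] 0.09098420777842176 11.6369413499808
[ 0.51586061 -0.16220365  0.032     ] [ 0.52149083 -0.3320386   0.032     ] 0.16992824511269788 [ 0.51867572 -0.24712113  0.032     ] 1.8987242671323705
n 3 psi now 11.58 p [0.4953 0.2443 0.2532]
[[0.0311,-0.0009,0.003,-0.14,0,0,0.085],[0.0311,-0.0009,0.003,-0.14,0,0,0.085],[0.0311,-0.0009,0.003,-0.14,0,0,0.085]]
```

Request:
arm_command(plan=[[[0.031,0,0.0025,0,0.1,-0.15,0.085],[0.031,0,0.0025,-0.2,0.1,-0.15,0.085],[0.031,0,0.0025,-0.2,0,-0.1,0.085],[0.03,0,0,0,0,0,0.085],[0.02,0,0,0,0,0,0.085],[0,0,0,0,0,0,0.085],[0,0,0,0,0,0,0.085]]])

```text
t: 4.75
tool_pos: [0.5016, 0.2339, 0.1099]
tool_rot: [1.064, 1.292, -1.05]
contact_force: [0.3, 0.1, 0.8]
opening: 0.0854
```

Run:
```python
from h import *
print(T_tool().round(4))
rows(0.495,0.2365,0.020,12.2,0.085,4)
```

```text
[[ 9.800e-03  9.794e-01  2.016e-01  5.016e-01]
 [ 2.800e-03  2.016e-01 -9.795e-01  2.339e-01]
 [-9.999e-01  1.020e-02 -7.000e-04  1.099e-01]
 [ 0.000e+00  0.000e+00  0.000e+00  1.000e+00]]
n 4 psi now 11.63 p [0.5016 0.2339 0.1099]
[[0.0225,-0.0015,-0.001,-0.14,0,0,0.085],[0.0225,-0.0015,-0.001,-0.14,0,0,0.085],[0.0225,-0.0015,-0.001,-0.14,0,0,0.085],[0.0225,-0.0015,-0.001,-0.14,0,0,0.085]]
```

Request:
arm_command(plan=[[[0.0225,-0.0015,-0.001,-0.15,0,-0.6,0.085],[0.0225,-0.0015,-0.001,-0.15,0,0,0.085],[0,-0.0015,-0.001,-0.15,0,0,0.085],[0,0,0,0,0,0,0.085],[0,0,0,0,0,0,0.085]]])

```text
t: 5.17
tool_pos: [0.5025, 0.237, 0.0733]
tool_rot: [1.061, 1.295, -1.044]
contact_force: [-0.1, 1.1, -0.2]
opening: 0.0847
```

Run:
```python
from h import *
print(T_tool().round(4))
rows(0.495,0.2365,0.020,12.2,0.085,3)
```

```text
[[ 0.0115  0.978   0.2081  0.5025]
 [ 0.0043  0.2081 -0.9781  0.237 ]
 [-0.9999  0.0121 -0.0018  0.0733]
 [ 0.      0.      0.      1.    ]]
n 3 psi now 12.01 p [0.5025 0.237  0.0733]
[[0.0178,-0.0025,-0.0004,-0.06,0,0,0.085],[0.0178,-0.0025,-0.0004,-0.06,0,0,0.085],[0.0178,-0.0025,-0.0004,-0.06,0,0,0.085]]
```

Request:
arm_command(plan=[[[0,-0.008,0,0,0,-1.0,0.085],[0,0,0,0,0,0,0.085],[0,0,0,0,0,0,0.085]]])

```text
t: 5.42
tool_pos: [0.4973, 0.2362, 0.0792]
tool_rot: [1.056, 1.302, -1.051]
contact_force: [-0.0, -0.1, 0.4]
opening: 0.085
```

Run:
```python
from h import *
print(T_tool().round(4))
rows(0.495,0.2365,0.020,12.2,0.085,3)
```

```text
[[ 0.0012  0.9781  0.2081  0.4973]
 [ 0.003   0.2081 -0.9781  0.2362]
 [-1.      0.0018 -0.0027  0.0792]
 [ 0.      0.      0.      1.    ]]
n 3 psi now 12.01 p [0.4973 0.2362 0.0792]
[[0.0197,-0.0007,-0.0003,-0.06,0,0,0.085],[0.0197,-0.0007,-0.0003,-0.06,0,0,0.085],[0.0197,-0.0007,-0.0003,-0.06,0,0,0.085]]
```

Request:
arm_command(plan=[[[0.02,-0.002,0,0,0,-0.2,0.085],[0.02,-0.002,0,0,0,-0.2,0.085],[0.014,-0.002,0,0,0,-0.2,0.085],[0,0,0,0,0,0,0.085]]])

```text
t: 5.75
tool_pos: [0.4957, 0.2365, 0.0297]
tool_rot: [1.057, 1.302, -1.05]
contact_force: [-1.5, -0.1, -0.7]
opening: 0.0851
```

Run:
```python
from h import *
print(T_tool().round(4))
rows(0.495,0.2365,0.020,12.2,0.085,1)
```

```text
[[ 0.0018  0.9781  0.2082  0.4957]
 [ 0.0042  0.2082 -0.9781  0.2365]
 [-1.      0.0026 -0.0038  0.0297]
 [ 0.      0.      0.      1.    ]]
n 1 psi now 12.02 p [0.4957 0.2365 0.0297]
[[0.0097,-0.0007,-0.0001,-0.18,0,0,0.085]]
```

Request:
arm_command(plan=[[[0.009,0,0,0,0,-0.1,0.085],[0,0,0,0,0,0,0.03],[0,0,0,0,0,0,0.0],[0,0,0,0,0,0,0.0],[0,0,0,0,0,0,0.0],[0,0,0,0,0,0,0.0],[0,0,0,0,0,0,0.0],[0,0,0,0,0,0,0.0],[0,0,0,0,0,0,0.0]]], squeeze=50)

```text
t: 6.5
tool_pos: [0.4976, 0.2372, 0.0231]
tool_rot: [1.058, 1.302, -1.048]
contact_force: [0.5, 1.0, -1.4]
opening: 0.0151
```

Run:
```python
from h import *
print(T_tool().round(4),ctrl.get_obs()['opening'])
```

```text
[[ 0.0033  0.978   0.2085  0.4976]
 [ 0.005   0.2085 -0.978   0.2372]
 [-1.      0.0043 -0.0042  0.0231]
 [ 0.      0.      0.      1.    ]] 0.01513684285683456
```

Request:
arm_command(plan=[[[-0.01,0,0,0,0,0,0],[-0.025,0,0,0,0,0,0],[-0.03,0,0,0,0,0,0],[-0.03,0,0,0,0,0,0],[-0.02,0,0,0,0,0,0],[0,0,0,0,0,0,0],[0,0,0,0,0,0,0]]])

```text
t: 7.08
tool_pos: [0.4906, 0.2344, 0.1365]
tool_rot: [1.048, 1.311, -1.062]
contact_force: [-0.3, 0.2, -5.6]
opening: 0.0152
```

Run:
```python
from h import *
T=T_tool();a=save('wrist','w4.png')
print(T.round(4),ctrl.get_obs()['opening'],ctrl.get_obs()['contact_force'],ctrl.get_obs()['wrist_torque'])
marks('wrist',['handle_mid','hole_round','hole_slot'])
rows(0.5187,-0.247,0.14,1.9,0)
```

```text
[[-1.270e-02  9.780e-01  2.083e-01  4.906e-01]
 [-4.000e-04  2.083e-01 -9.781e-01  2.344e-01]
 [-9.999e-01 -1.250e-02 -2.300e-03  1.365e-01]
 [ 0.000e+00  0.000e+00  0.000e+00  1.000e+00]] 0.01498040572069181 [ 0.16411583  0.62475228 -5.18328256] [ 0.01187768 -0.0292633   0.00094531]
wrist handle_mid 0.6 [0.4906 0.2382 0.1498]
wrist hole_round 0.9 [0.4734 0.3181 0.1239]
n 13 psi now 12.02 p [0.4895 0.234  0.1342]
[[-0.0004,-0.0055,0.0367,0.78,0,0,0],[-0.0004,-0.005,0.0367,0.78,0,0,0],[-0.0004,-0.0045,0.0368,0.78,0,0,0],[-0.0004,-0.004,0.0369,0.78,0,0,0],[-0.0004,-0.0035,0.0369,0.78,0,0,0],[-0.0004,-0.003,0.0369,0.78,0,0,0],[-0.0004,-0.0025,0.037,0.78,0,0,0],[-0.0004,-0.002,0.037,0.78,0,0,0],[-0.0004,-0.0015,0.037,0.78,0,0,0],[-0.0004,-0.001,0.0371,0.78,0,0,0],[-0.0004,-0.0005,0.0371,0.78,0,0,0],[-0.0004,0.0,0.0371,0.78,0,0,0],[-0.0004,0.0005,0.0371,0.78,0,0,0]]
```

View pics/w4.png

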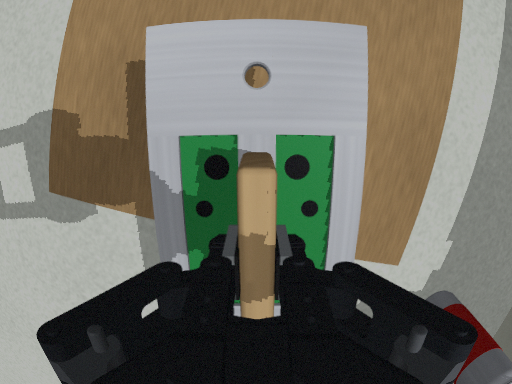

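```bash
cat >> h.py <<'E'
def tilt():
    T=T_tool(); print('tilt fix about y,z deg: %.2f %.2f'%(np.degrees(T[2,2]),-np.degrees(T[2,1])))
E
python3 - <<'E'
from h import *
I=np.eye(4)
c=calibration('wrist');M=np.array(c['hand_eye'])
def tool_pt(u,v,x):
    xx=(u-c['cx'])/c['fx'];yy=(v-c['cy'])/c['fy'];r=np.hypot(xx,yy)
    d=M[:3,:3]@np.array([xx/r*np.sin(r),yy/r*np.sin(r),np.cos(r)]);o=M[:3,3]
    return o+d*(x-o[0])/d[0]
h=tool_pt(257.5,75,.0131);print('hole in tool',h)
for u,v in((147,29),(366,29)):print(tool_pt(u,v,.0131))
tilt()
E
```

```text
hole in tool [ 0.0131      0.0003564  -0.08474631]
[ 0.0131     -0.05947807 -0.11393413]
[ 0.0131      0.05915248 -0.11378878]
tilt fix about y,z deg: -0.11 0.96
```

Request:
arm_command(plan=[[[0,-0.0055,0.0367,0.8,0,0.3,0],[0,-0.005,0.0367,0.8,0,0.3,0],[0,-0.0045,0.0368,0.8,0,0.3,0],[0,-0.004,0.0369,0.8,0,0,0],[0,-0.0035,0.0369,0.8,0,0,0],[0,-0.003,0.0369,0.8,0,0,0],[0,-0.0025,0.037,0.8,0,0,0],[0,-0.002,0.037,0.8,0,0,0],[0,-0.0015,0.037,0.8,0,0,0],[0,-0.001,0.037,0.8,0,0,0],[0,-0.0005,0.037,0.8,0,0,0],[0,0,0.037,0.8,0,0,0],[0,0,0.037,0.8,0,0,0],[0,0,0,0,0,0,0],[0,0,0,0,0,0,0],[0,0,0,0,0,0,0]]])

```text
t: 8.62
tool_pos: [0.5011, -0.2644, 0.1009]
tool_rot: [1.183, 1.263, -1.216]
contact_force: [-0.3, -0.2, -5.6]
opening: 0.0153
```

Run:
```python
from h import *
print(ctrl.get_obs()['contact_force'],ctrl.get_obs()['opening']);tilt()
rows(0.5187,-0.247,0.09,1.9,0,1)
```

```text
[-0.26370229 -0.23811709 -5.57955129] 0.015253168909989793
tilt fix about y,z deg: -0.91 2.43
n 1 psi now 1.35 p [ 0.5011 -0.2644  0.1009]
[[0.0109,0.018,-0.017,-0.55,0,0,0]]
```

Request:
arm_command(plan=[[[0,0.009,-0.009,-0.3,-0.5,1.3,0],[0,0.009,-0.009,-0.3,-0.5,1.3,0],[0,0,0,0,0,0,0],[0,0,0,0,0,0,0],[0,0,0,0,0,0,0]]])

```text
t: 9.03
tool_pos: [0.5183, -0.238, 0.0967]
tool_rot: [1.182, 1.229, -1.177]
contact_force: [0.0, 0.1, -5.1]
opening: 0.0154
```

Run:
```python
from h import *
tilt()
rows(0.5187,-0.247,0.09,1.9,0,1)
```

```text
tilt fix about y,z deg: -0.14 -0.07
n 1 psi now 2.34 p [ 0.5183 -0.238   0.0967]
[[0.0067,-0.0,0.009,0.44,0,0,0]]
```

Request:
arm_command(plan=[[[0.003,0,0.009,0.4,-0.1,0,0],[0,0,0,0,0,0,0],[0,0,0,0,0,0,0],[0,0,0,0,0,0,0]]])

```text
t: 9.37
tool_pos: [0.519, -0.2472, 0.0939]
tool_rot: [1.184, 1.224, -1.183]
contact_force: [0.6, 0.3, -5.7]
opening: 0.015
```

Run:
```python
from h import *
tilt()
rows(0.5187,-0.247,0.075,1.9,0,1)
save('wrist','w5.png');T=T_tool();print('pin expected at',pix('wrist',[.5159,-.1622,.032],T))
```

```text
tilt fix about y,z deg: 0.03 -0.08
n 1 psi now 2.01 p [ 0.519  -0.2472  0.0939]
[[0.0189,-0.0003,-0.0002,0.11,0,0,0]]
pin expected at [256.26886436  82.46865036]
```

View pics/w5.png

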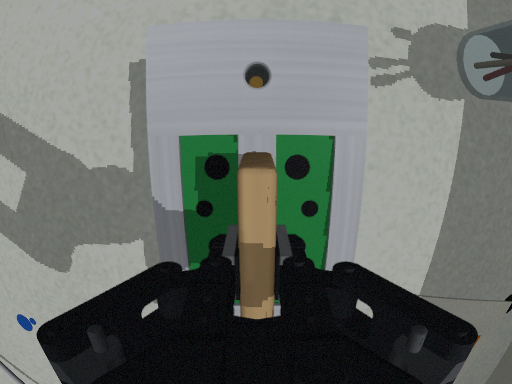

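Request:
arm_command(plan=[[[0.012,0,0,0.1,0,0,0],[0.012,0,0,0,0,0,0],[0.006,0,0,0,0,0,0],[0,0,0,0,0,0,0],[0,0,0,0,0,0,0]]])

```text
t: 9.83
tool_pos: [0.5184, -0.2475, 0.0599]
tool_rot: [1.186, 1.224, -1.185]
contact_force: [-0.5, -0.6, -5.0]
opening: 0.0155
```

Run:
```python
from h import *
tilt();print(ctrl.get_obs()['contact_force'])
rows(0.5185,-0.247,0.058,1.9,0,1)
```

```text
tilt fix about y,z deg: -0.02 -0.02
[-0.47205845 -0.6151324  -5.04245567]
n 1 psi now 1.83 p [ 0.5184 -0.2475  0.0599]
[[0.0019,0.0001,-0.0005,-0.07,0,0,0]]
```

Run:
```python
from h import *
T=T_tool();a=save('wrist','w6.png')
c=a[50:100,225:290];cv2.imwrite('pics/w6c.png',cv2.resize(c,None,fx=9,fy=9,interpolation=cv2.INTER_CUBIC)[:,:,::-1])
print('pin expected',pix('wrist',[.5159,-.1622,.032],T))
```

```text
pin expected [256.89089921  76.83759925]
```

View pics/w6c.png

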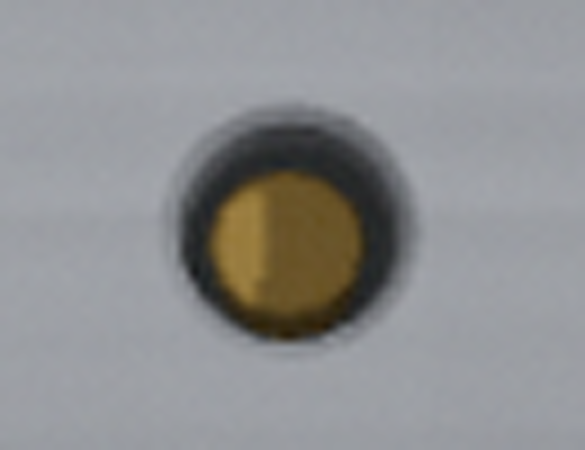

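Run:
```python
from h import *
T=T_tool()
h=onz('wrist',257.2,75.3,T[2,3]-.0131,T);p=onz('wrist',256.9,76.9,.032,T)
print(h,p,p-h)
```

```text
[ 0.51585255 -0.16284891  0.04670734] [ 0.51567399 -0.16212884  0.032     ] [-0.00017856  0.00072008 -0.01470734]
```

Request:
arm_command(plan=[[[0.005,0,0,0,0,0,0],[0.004,0,0,0,0,0,0],[0,0,0,0,0,0,0],[0,0,0,0,0,0,0]]])

```text
t: 10.22
tool_pos: [0.5187, -0.2476, 0.0504]
tool_rot: [1.186, 1.224, -1.185]
contact_force: [-0.2, 0.6, -5.7]
opening: 0.0151
```

Run:
```python
from h import *
tilt();print(ctrl.get_obs()['contact_force'],ctrl.get_obs()['wrist_torque'])
rows(0.5185,-0.247,0.045,1.9,0,1)
```

```text
tilt fix about y,z deg: 0.00 -0.05
[-0.16429802  0.57476003 -5.70925907] [-0.02961779  0.00553496  0.02434273]
n 1 psi now 1.84 p [ 0.5187 -0.2476  0.0504]
[[0.0054,-0.0001,-0.0006,-0.06,0,0,0]]
```

Request:
arm_command(plan=[[[0.004,0,-0.0006,0,0,0,0],[0.003,0,0,0,0,0,0],[0.001,0,0,0,0,0,0],[0,0,0,0,0,0,0]]])

```text
t: 10.55
tool_pos: [0.5192, -0.2472, 0.0423]
tool_rot: [1.186, 1.222, -1.184]
contact_force: [0.3, 0.1, -4.5]
opening: 0.0153
```

Run:
```python
from h import *
tilt();print(ctrl.get_obs()['contact_force'],ctrl.get_obs()['wrist_torque'])
rows(0.5185,-0.247,0.039,1.9,0,1)
```

```text
tilt fix about y,z deg: 0.05 -0.12
[ 0.34482242  0.05429961 -4.45090582] [0.01941332 0.01622521 0.00759799]
n 1 psi now 1.84 p [ 0.5192 -0.2472  0.0423]
[[0.0033,-0.0007,-0.0002,-0.06,0,0,0]]
```

Request:
arm_command(plan=[[[0.002,-0.0005,0,0,0,-0.1,0],[0.0015,0,0,0,0,0,0],[0,0,0,0,0,0,0]]])

```text
t: 10.8
tool_pos: [0.519, -0.2474, 0.0392]
tool_rot: [1.185, 1.223, -1.185]
contact_force: [-0.6, 0.3, -3.1]
opening: 0.0156
```

Request:
arm_command(plan=[[[0.0015,0,0,0,0,0,0],[0,0,0,0,0,0,0]]])

```text
t: 10.97
tool_pos: [0.5194, -0.2476, 0.0395]
tool_rot: [1.185, 1.224, -1.185]
contact_force: [-0.1, -0.7, -4.7]
opening: 0.0154
```

Request:
arm_command(plan=[[[0.002,0,0,0,0,0,0],[0.001,0,0,0,0,0,0]]])

```text
t: 11.13
tool_pos: [0.52, -0.248, 0.039]
tool_rot: [1.185, 1.223, -1.185]
contact_force: [-4.4, 2.3, 3.5]
opening: 0.0153
```

Run:
```python
from h import *
print(ctrl.get_obs()['contact_force'],T_tool()[:3,3]);tilt()
a=save('wrist','w7.png');c=a[50:100,225:290];cv2.imwrite('pics/w7c.png',cv2.resize(c,None,fx=9,fy=9,interpolation=cv2.INTER_CUBIC)[:,:,::-1])
```

```text
[-4.42887188  2.29572592  3.51847458] [ 0.51998465 -0.24796059  0.03901391]
tilt fix about y,z deg: 0.04 -0.04
```

View pics/w7c.png

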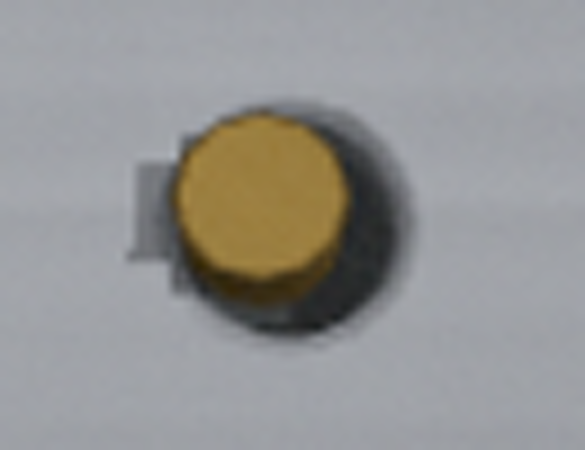

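Request:
arm_command(plan=[[[-0.0005,-0.0015,0.0005,0,0,0,0],[0,0,0,0,0,0,0],[0,0,0,0,0,0,0.05],[0,0,0,0,0,0,0.05],[0,0,0,0,0,0,0.05],[0,0,0,0,0,0,0.05],[0,0,0,0,0,0,0.05]]])

```text
t: 11.77
tool_pos: [0.5214, -0.2507, 0.0411]
tool_rot: [1.185, 1.213, -1.182]
contact_force: [0.7, 0.2, 0.0]
opening: 0.0502
```

Request:
arm_command(plan=[[[-0.015,0,0,0,0,0,0.05],[-0.025,0,0,0,0,0,0.05],[-0.03,0,0,0,0,0,0.05],[-0.03,0,0,0,0,0,0.05],[-0.03,0,0,0,0,0,0.05],[-0.03,0,0,0,0,0,0.05],[-0.03,0,0,0,0,0,0.05],[0,0,0,0,0,0,0.05],[0,0,0,0,0,0,0.05],[0,0,0,0,0,0,0.05]]])

```text
t: 12.6
tool_pos: [0.5198, -0.2497, 0.2405]
tool_rot: [1.184, 1.211, -1.182]
contact_force: [-0.0, 0.1, 0.7]
opening: 0.0502
```

Run:
```python
from h import *
T=T_tool();a=save('wrist','w8.png');print(T[:3,3],ctrl.get_obs()['contact_force'])
marks('wrist',['handle_mid','hole_round','hole_slot','jig'],k=1)
get_image('top');marks('top',['handle_mid','hole_round','hole_slot','ink_mid','can_mid','jar_mid'],k=1)
cv2.imwrite('pics/w8c.png',cv2.resize(a[40:290,150:360],None,fx=2.3,fy=2.3,interpolation=cv2.INTER_CUBIC)[:,:,::-1])
```

```text
[ 0.51980838 -0.249698    0.24045762] [0.18368441 0.01556658 0.01182244]
wrist handle_mid 0.89 [ 0.5218 -0.248   0.0458]
wrist hole_round 0.92 [ 0.5184 -0.1639  0.0245]
wrist hole_slot 0.6 [ 0.521  -0.3342  0.0272]
top handle_mid 0.65 [ 0.5171 -0.2467  0.0466]
top hole_round 0.69 [ 0.5139 -0.1651  0.0282]
top ink_mid 0.82 [ 0.6486 -0.0023  0.0359]
top can_mid 0.87 [0.761  0.1051 0.0882]
top jar_mid 0.85 [ 0.7298 -0.1154  0.046 ]
```

View pics/w8c.png

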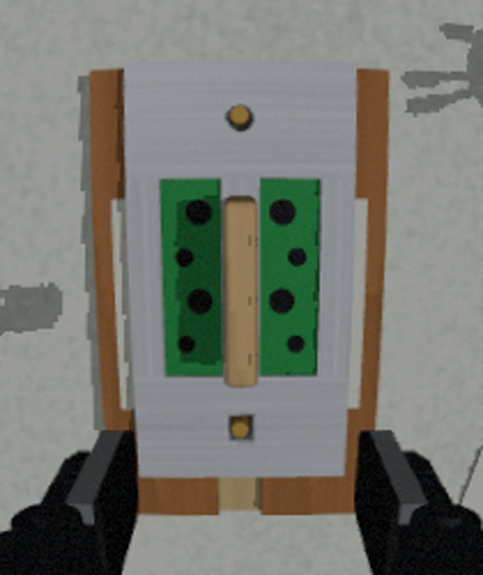

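Both pins stand through the holes and the frame lies square on the bed, so I'm handing in.

```bash
python3 -c "
from h import *
print(finish_job())"
```

```text
the job is handed in; nothing more can be done
None
```

The stencil frame is on the jig and released, with both brass pins standing up through its two end holes, and the job is handed in at about 13 s of the 54 s allowed.

- **How it went:** I picked the frame up by the handle and found the pins with the wrist camera; their middle lay about 19 mm to the jig's +y. Before lowering, I checked that a pin showed inside the round hole, then went down in small steps. The pins entered with no rise in force. Contact with the bed came at the expected height with about 9 N of load, well under the 40 N limit.
- **Last checks:** The final wrist picture showed a pin in each hole and the frame square on the jig. The gripper was clear by about 0.2 m, with no force on the tool.
- **Disagreements:**
  - The network put the handle about 46 mm above the table, against the expected 51 mm. That is about its own 4 mm error, so I relied on the contact height and the visible pins.
  - During the carry and the final push the arm drifted by millimetres, with up to 2.4° of tilt. I corrected the carry drift before lowering. At the end the frame leaned lightly on a pin sideways (about 5 N), and I eased that off before opening.
- **Bystanders:** The ink jar and spray can are within about 4 mm of where they started by the network's measure. I have no reliable starting fix for the brush jar, but the arm stayed clear of it.

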